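# Turn a drained slide carrier over with a lifter and slide it home for loading

## Robot

A 6-joint arm with a two-finger parallel gripper is mounted at the origin on a cart in front of the work surface, level with it; the furniture and walls round the work are solid. World frame = base frame: x ahead of the robot, y to its left, z up, the work surface at z = 0. Lengths are in m, angles in rad, forces in N, time in s.
With the tool pointing down it reaches from about 0.25 to 0.8 m from the base axis. Payload 3.9 kg.
Tool frame: the origin (TCP) lies midway between the tips of the shut fingers; the grasp point (between the pads) lies 19 mm behind it; z points along the fingers, y is the line along which they close (so a half turn about z gives the same grasp; the last joint's range is limited). The gripper opens to 85 mm and grips with 20 to 120 N. Pads are 22 mm wide; open, the fingers measure 114 mm over their backs; the gripper's body (76 mm by 85 mm) begins 54 mm behind the grasp point. The pads swing forward as they close: fully open they stand 13 mm farther back than shut.
Start: joints at [-1.15, 0.26, -0.138, 1.173, 0, 1.571], TCP at [0.214, -0.479, 0.231] pointing down, gripper open.
Joint ranges: [-2.78, 2.78], [-0.83, 1.72], [-1.28, 1.37], [-1.9, 2.12], [-1.57, 1.48], [-3.14, 3.14]. Speed limits (rad/s): [2.57, 2.57, 3.14, 3.14, 3.14, 3.14].

## Interface

Orientations are given as a 3x3 rotation matrix whose columns are the frame's x, y, z axes.
In Python, from bench import goto, move_l, goto_joints, set_gripper, dwell, inverse_kinematics, camera, MotionError, sign_off, get_t, get_q, get_qvel, get_tau, get_tcp_pos, get_ee_rot, get_contact_force, get_torque, get_gripper_width, get_finger_force gives the robot as it stands. Calls block until the motion is done:
- goto(position, orientation): joint-space move of the TCP to a pose.
- move_l(position, speed=0.15, orientation=None, until_force=None): straight line of the TCP; orientation=None keeps the orientation; speed is the mean speed in m/s. With until_force (N) it stops when the force on the tool has changed by that much, and returns True; else False.
- goto_joints(angles): joint-space move.
- set_gripper(opening, grip_force=None): finger opening in m; grip_force is the grip in N (None keeps the last); returns when the fingers have stopped.
- dwell(seconds).
- inverse_kinematics(position, orientation): joint angles nearest the present ones, or None.
- camera(name): name is "scene" or "top" or "wrist"; returns a dict with "color" (480x640x3 uint8, red, green, blue), "range_z" (480x640 float32, m along the optical axis (not along the pixel's ray), 0 where there is no reading), "vertical_fov" (degrees; the focal length in pixels is half the picture's height over the tangent of half this angle, whatever the lens; pixels are square), "cx", "cy" (the principal point, pixels), "dist_coeffs" ([k1, k2, p1, p2, k3] as OpenCV has them; the pictures are not rectified), "world_from_camera" (4x4, takes a point from camera to world coordinates); the wrist camera has in their place "mount" (4x4, takes a point from camera to tool coordinates, whose origin is the TCP and whose axes are the flange's). Camera axes: x right, y up, looking along -z (the intrinsics and any distortion apply to the point x, -y, -z); pixel columns grow to the right and rows downward; lengths in m; the calibration is good to about 2 mm. A picture is of the moment at which its call begins: read the wrist's pose just before it.
A pose or a line that the arm cannot do raises MotionError and nothing moves.
- sign_off(): hands the job in; it is judged then, once.
Readings, each from a call of its own:
- get_t(): time.
- get_q(): joint angles.
- get_qvel(): joint speeds.
- get_tau(): joint torques, N m.
- get_tcp_pos(): TCP position.
- get_ee_rot(): TCP orientation.
- get_contact_force(): force on the tool from outside, world axes, zero at the start.
- get_torque(): the same for the moment, N m.
- get_gripper_width(): finger opening in m.
- get_finger_force(): force on a finger pad.
Only numpy, scipy, OpenCV 4.12 (cv2) and the standard library are available. Lean on these libraries where they do the work, as an engineer would, in place of code of your own. Each camera call takes 0.05 s, during which the arm holds its last target. There are 200 camera calls.

## Task

The washed microscope-slide carrier is draining face down on the ribs of the white draining board. Take the lifter from its sloping rest, slide its blade under the carrier's near edge and tip the carrier over the step so that it lies on the loading deck with its slide recess up, then push it with the lifter under the two hold-down tabs, fully home against the end stop. Put the lifter back on its rest as it was; the carrier is clean, so the gripper must not touch it, and leave the other things on the bench where they are.

Things in the scene. Friction and masses are not known exactly. Their poses are not given: they have to be found in the camera images.
- board: White draining board fixed to the bench, 190 x 126 mm: drain bay on the robot's side, loading deck beyond a step. Origin: on the bench at the middle of the step; x away from the robot (bay to deck), y left, z up. Deck top 19 mm above the bench, rib tops of the bay 16 mm, so the step stands 3 mm over the ribs. Deck cheeks at y +-55 mm rise 6.5 mm above the deck.
- board_bay (a point): Middle of the drain bay's open entrance at floor level: (-80, 0, 8) mm in the board's frame, same axes. From here to the step run two ribs along x, centred at y +-36 mm, 8 mm wide and 8 mm high (64 mm clear between them); bay cheeks at y +-53 mm rise 14 mm above the floor.
- board_stop (a point): Middle of the end stop's foot, at deck level: (92, 0, 19) mm in the board's frame, same axes. Two steel hold-down tabs (24 mm wide, at y +-30 mm) reach from the stop 10 mm back towards the robot; their undersides are 10 mm above the deck.
- carrier: Dark steel slide carrier, a flat frame 64 (x) x 100 (y) x 8 mm (z), 80 g, long rims 18 mm wide; origin at its centre. Its +z face has a 77 x 27 mm slide recess round the window. Starts z down on the ribs, far long edge 0 to 5 mm short of the step, an 8 mm gap under its near edge. Home: z up on the deck, centre (60, 0+-5, 23) mm in the board's frame; either long edge far.
- lifter_grip (a point): Middle of the cranked lifter's black handle (110 long, 14 wide, 16 mm high; lifter 90 g, centre of mass 20 mm ahead). x along the handle to the blade, y across, z up. A crank at the front leads down to a level steel blade 36 wide, 2 mm thick, underside 42 mm below the handle's axis, x = 72 to 140 mm. Starts with x 30 degrees above level, so a gripper square to the handle leans 30 degrees.
- lifter_tip (a point): Middle of the front edge of the lifter's blade, at (140, 0, -41) mm from lifter_grip; same axes.
- rest: Grey sloping rest, fixed; base 134 x 70 x 6 mm, origin on the bench under the resting handle's middle, x away from the robot. Two forks (10 mm thick, 40 mm before and behind the handle's middle along it, 3 mm play each side) hold the handle 30 degrees blade-up, its middle 48 mm above the bench; 70 mm of handle is free between them. A plate behind the handle stops it sliding (4 mm play).
- timer: Bystander: flat white timer, 62 x 62 x 14 mm, origin under its middle.
- petri: Bystander: small round petri dish, 57 mm across, 14 mm high, origin under its middle.
- forceps: Bystander: steel forceps lying flat, 128 mm long (y), 15 mm wide, 8 mm high, origin under the middle.

How it is judged:
On the way, in this order (a step that is already met when the one before it is completed fails the run):
1. the carrier's edge is raised on the lifter, more than 30 degrees (angle between carrier's own z axis and vertical below 2.6 rad and contact force between lifter and carrier above 0.05 N), for 0.1 s.
2. the carrier lies flat on the loading deck, recess up (angle between carrier's own z axis and vertical below 0.06 rad and z of carrier in the frame of board between 0.0205 and 0.026 m and y of carrier in the frame of board between -0.008 and 0.008 m), for 0.2 s.
3. the carrier is home under the tabs (all of step 2 and x of carrier in the frame of board above 0.056 m and angle between the y axis of carrier and the y axis of board, either way round below 0.06 rad), for 0.2 s.
At the end, for the whole second after the job is handed in: The carrier lies flat on the loading deck with its recess up, within 4 mm of the end stop and so under both tabs, square to the board within 0.06 rad; the lifter is back on its rest, handle middle within 12 mm and blade tip within 15 mm of where they were, and released (all of step 3 and distance of lifter_grip from where it was at the start of the episode below 0.012 m and distance of lifter_tip from where it was at the start of the episode below 0.015 m); the robot touches nothing.
It fails at once if the gripper touches the clean carrier (contact force between the fingers and carrier above 0.3 N).
It fails at once if one of the other things is moved more than 25 mm (distance of any of timer, petri, forceps from where it was at the start of the episode above 0.025 m).
It also fails if it takes over 48 s, if anything falls off the work surface, if the arm or the gripper's body presses on something with over 40 N, if the wrist force passes 120 N, or if a joint passes its speed limit or range.

## Working session

There is one attempt and no reset: what is moved stays moved. The work goes in short steps, each a Python script; the robot and the scene stay as the last script left them, time stands still between calls to the robot, and variables do not carry over. Pictures are saved under pics/ and viewed, at most 10 in all, crops included, and the job is handed in when it is done.

```bash
ls; mkdir -p pics
cat > h.py <<'E'
import numpy as np, cv2
from bench import *
def save(n,f): 
    c=camera(n); cv2.imwrite(f,c["color"][:,:,::-1]); return c
def points(c, T=None):
    """world xyz image from range_z"""
    H,W=c["range_z"].shape; f=H/2/np.tan(np.radians(c["vertical_fov"])/2)
    K=np.array([[f,0,c["cx"]],[0,f,c["cy"]],[0,0,1]])
    u,v=np.meshgrid(np.arange(W),np.arange(H))
    p=cv2.undistortPoints(np.stack([u,v],-1).reshape(-1,1,2).astype(np.float64),K,np.array(c["dist_coeffs"],float)).reshape(H,W,2)
    T=c["world_from_camera"] if T is None else T
    T=np.array(T)
    z=c["range_z"]; P=np.stack([p[...,0]*z,-p[...,1]*z,-z],-1)
    W_=P@T[:3,:3].T+T[:3,3]; rays=np.stack([p[...,0],-p[...,1],-np.ones((H,W))],-1)@T[:3,:3].T
    return W_,rays,T[:3,3]
E
python3 - <<'E'
from h import *
import pickle
d={n:save(n,f"pics/{n}0.png") for n in("scene","top")}
pickle.dump(d,open("c0.pkl","wb"))
for n in d: print(n,d[n]["vertical_fov"],d[n]["dist_coeffs"],np.round(d[n]["world_from_camera"],3).tolist())
E
```

```text
pics
scene 56.158194145560685 [0.03692669 0.         0.         0.         0.        ] [[-0.521, 0.348, -0.779, -0.094], [-0.853, -0.225, 0.47, 0.46], [-0.012, 0.91, 0.414, 0.431], [0.0, 0.0, 0.0, 1.0]]
top 49.7469534644761 [-0.0667882  0.         0.         0.         0.       ] [[-0.004, 0.995, -0.098, 0.465], [-1.0, -0.006, -0.025, 0.036], [-0.026, 0.097, 0.995, 1.008], [0.0, 0.0, 0.0, 1.0]]
```

View pics/top0.png

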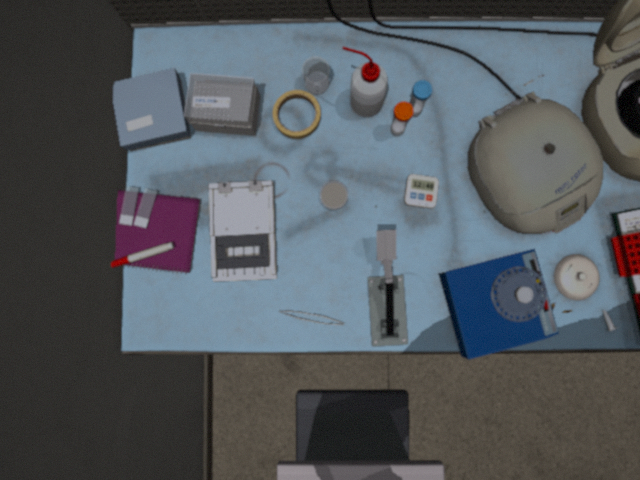

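View pics/scene0.png

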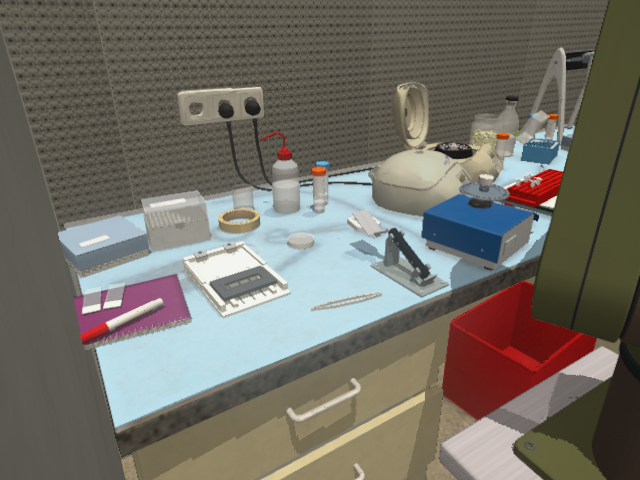

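The top view shows the board around (242,230) with the carrier dark at (243,252), the lifter's handle at (389,308) with its blade at (387,240), forceps at (311,317), petri at (334,195) and the timer at (421,191). Next I'll localise them with the depth.

Run:
```python
from h import *
import pickle
d=pickle.load(open("c0.pkl","rb")); c=d["top"]
P,R,o=points(c); rgb=c["color"].astype(int); hsv=cv2.cvtColor(c["color"],cv2.COLOR_RGB2HSV)
def rect(m,name,z):
    m=m.astype(np.uint8); n,l,s,_=cv2.connectedComponentsWithStats(m); k=1+np.argmax(s[1:,4]); mm=l==k
    q=o+R[mm]*((z-o[2])/R[mm][:,2:3])
    r=cv2.minAreaRect((q[:,:2]*1000).astype(np.float32)); print(name,s[k],[np.round(x,1) for x in r],'depth z',np.round(np.percentile(P[mm][:,2],[5,25,50,75,95]),4)); return mm
box=lambda u0,v0,u1,v1:(np.add.outer(np.arange(480)*0,np.arange(640))>=u0)&(np.add.outer(np.arange(480)*0,np.arange(640))<u1)&(np.add.outer(np.arange(480),np.arange(640)*0)>=v0)&(np.add.outer(np.arange(480),np.arange(640)*0)<v1)
# print sample colours
for n,(u,v) in dict(bench=(300,240),board=(240,200),carr=(222,240),handle=(389,300),rest=(376,335),blade=(387,237),bay=(240,275)).items(): print(n,rgb[v,u],hsv[v,u],np.round(P[v,u],4))
V=hsv[...,2]; S=hsv[...,1]
rect(box(200,170,285,290)&(S<40)&(V>110),"board",0.022)
rect(box(212,225,274,275)&(V<90),"carrier",0.024)
rect(box(365,270,412,348)&(V<60),"handle",0.05)
rect(box(365,220,410,275)&(S<60),"blade",0.06)
rect(box(360,265,415,350)&(S<60),"rest",0.006)
```

```text
bench [115 135 152] [104  62 152] [0.579  0.1121 0.0045]
board [163 164 174] [117  16 174] [0.6568 0.2285 0.0188]
carr [64 63 67] [128  15  67] [0.5777 0.2613 0.0249]
handle [14 13 13] [ 0 18 14] [ 0.4618 -0.0537  0.0671]
rest [107 114 113] [ 86  16 114] [ 0.3949 -0.0339  0.0049]
blade [121 118 121] [150   6 121] [ 0.5752 -0.0508  0.0777]
bay [159 162 171] [113  18 171] [0.5112 0.2296 0.0036]
board [ 200  170   77  112 4890] [array([608. , 232.6]), array([216.5, 142.3]), np.float64(2.9)] depth z [0.003  0.0161 0.019  0.0216 0.0303]
carrier [ 216  234   53   35 1362] [array([556.2, 222.5]), array([ 62.3, 101.5]), np.float64(2.6)] depth z [0.0195 0.0223 0.0237 0.025  0.0268]
handle [381 283  16  54 468] [array([444.6, -54.2]), array([27.5, 97. ]), np.float64(89.2)] depth z [0.0188 0.037  0.0522 0.0682 0.0802]
blade [375 228  23  47 833] [array([551.6, -50.3]), array([40.5, 84.9]), np.float64(89.2)] depth z [0.0023 0.0577 0.0651 0.0736 0.0819]
rest [ 367  265   42   82 2606] [array([452. , -55.4]), array([154.6,  72.7]), np.float64(2.7)] depth z [0.003  0.0052 0.007  0.0227 0.0735]
```

```bash
cat >> h.py <<'E'
def Rz(a): c,s=np.cos(a),np.sin(a); return np.array([[c,-s,0],[s,c,0],[0,0,1.]])
def Ry(a): c,s=np.cos(a),np.sin(a); return np.array([[c,0,s],[0,1,0],[-s,0,c]])
def Rt(yaw,pitch,flip=False):
    "tool orientation gripping a handle with given yaw and pitch (blade up +)"
    R=Rz(yaw)@Ry(-pitch)@np.diag([1,-1,-1.])
    return R@np.diag([-1,-1,1]) if flip else R
E
python3 - <<'E'
from h import *
print(get_t(),np.round(get_ee_rot(),2).tolist(), get_q())
for fl in (0,1):
  for p,y,pt in [([.44,-.054,.048],0,30),([.40,-.054,.12],0,30),([.34,.21,.05],.045,0),([.46,.22,.10],.045,0),([.48,.22,.08],.045,0),([.40,.20,.25],0,0),([.54,.22,.28],0,0)]:
    q=inverse_kinematics(p,Rt(y,np.radians(pt),fl)); print(fl,p,pt,None if q is None else np.round(q,2))
c=camera("wrist"); print(c["vertical_fov"],c["dist_coeffs"],np.round(c["mount"],3).tolist())
E
```

```text
0.1 [[0.91, 0.41, -0.0], [0.41, -0.91, 0.0], [-0.0, -0.0, -1.0]] [-1.15004839e+00  2.60625034e-01 -1.39251768e-01  1.17273192e+00
 -2.80431584e-05  1.57079813e+00]
0 [0.44, -0.054, 0.048] 30 [-0.19  0.1  -1.18 -0.22  0.09  2.98]
0 [0.4, -0.054, 0.12] 30 [-0.22 -0.16 -1.1   0.12  0.11  2.95]
0 [0.34, 0.21, 0.05] 0 [ 0.55  0.23 -0.73  0.62  0.   -2.63]
0 [0.46, 0.22, 0.1] 0 [ 0.45  0.33 -0.41  0.84  0.   -2.74]
0 [0.48, 0.22, 0.08] 0 [ 0.43  0.38 -0.39  0.8   0.   -2.76]
0 [0.4, 0.2, 0.25] 0 [ 0.46  0.12 -0.27  1.18  0.   -2.68]
0 [0.54, 0.22, 0.28] 0 [ 0.39  0.35  0.12  1.34  0.   -2.75]
1 [0.44, -0.054, 0.048] 30 [-0.19  0.1  -1.18 -0.22  0.09 -0.17]
1 [0.4, -0.054, 0.12] 30 [-0.22 -0.16 -1.1   0.12  0.11 -0.19]
1 [0.34, 0.21, 0.05] 0 [ 0.55  0.23 -0.73  0.62  0.    0.51]
1 [0.46, 0.22, 0.1] 0 [ 0.45  0.33 -0.41  0.84  0.    0.4 ]
1 [0.48, 0.22, 0.08] 0 [ 0.43  0.38 -0.39  0.8   0.    0.38]
1 [0.4, 0.2, 0.25] 0 [ 0.46  0.12 -0.27  1.18  0.    0.46]
1 [0.54, 0.22, 0.28] 0 [0.39 0.35 0.12 1.34 0.   0.39]
60.28585569329032 [-0.08098743  0.          0.          0.          0.        ] [[0.0, 0.963, 0.269, 0.067], [1.0, -0.0, -0.0, -0.001], [0.0, 0.269, -0.963, -0.143], [0.0, 0.0, 0.0, 1.0]]
```

Run:
```python
from h import *
import pickle
out={}
def look(n,p):
    goto(p,Rt(0,0,True)); t=np.array(get_tcp_pos());R=np.array(get_ee_rot())
    c=save("wrist",f"pics/{n}.png"); T=np.eye(4);T[:3,:3]=R;T[:3,3]=t
    out[n]=(c,T@np.array(c["mount"]))
look("wboard",[.56,.22,.24]); print(get_t())
set_gripper(0.04)
look("wrest",[.46,-.054,.26]); print(get_t(),get_gripper_width())
pickle.dump(out,open("w.pkl","wb"))
```

```text
2.95
4.6333 0.04006988688292339
```

View pics/wboard.png

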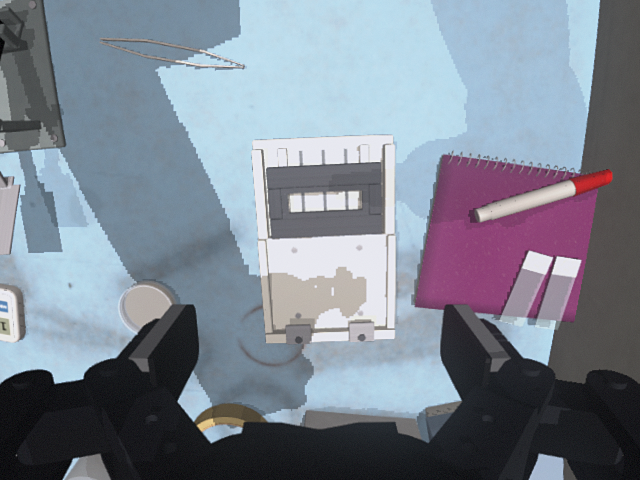

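View pics/wrest.png

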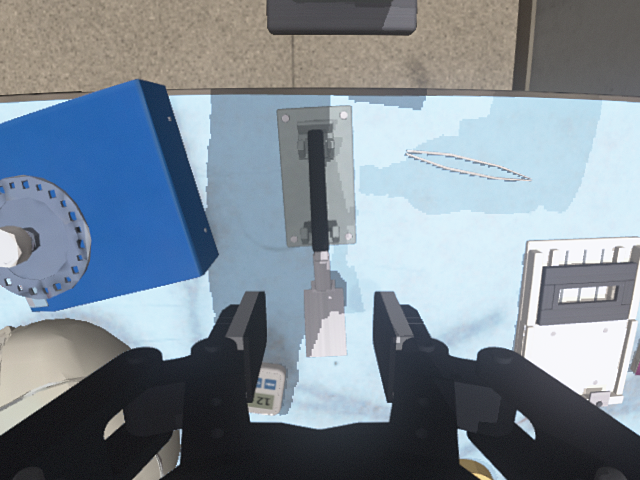

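The board pic shows the board from (253,137) to (395,342), carrier corners about (267,168),(383,163),(383,233),(270,239), robot side at the top. The rest pic shows base corners (277,110),(352,106),(355,242),(287,248), with the handle from (316,130) to (320,250).

Run:
```python
from h import *
import pickle
w=pickle.load(open("w.pkl","rb"))
def prep(n):
    c,T=w[n]; P,R,o=points(c,T); return c,P,R,o,cv2.cvtColor(c["color"],cv2.COLOR_RGB2HSV)
def big(m,b):
    k=np.zeros(m.shape,np.uint8); u0,v0,u1,v1=b; k[v0:v1,u0:u1]=m[v0:v1,u0:u1]
    n,l,s,_=cv2.connectedComponentsWithStats(k); return l==1+np.argmax(s[1:,4])
def onz(R,o,uv,z):
    uv=np.round(uv).astype(int); r=R[uv[:,1],uv[:,0]]; return (o+r*((z-o[2])/r[:,2:3]))
c,P,R,o,h=prep("wboard")
m=big(h[...,2]<115,(258,155,392,245)); vu=np.argwhere(m)
q=onz(R,o,vu[:,::-1],.024); r=cv2.minAreaRect((q[:,:2]*1000).astype(np.float32)); print("carrier",r, "zdepth",np.median(P[m][:,2]))
# board side edges: height > 12mm via depth
print("bench z",np.median(P[380:390,210:240,2]), P[250,230],"deck z",np.median(P[245:260,285:370,2]))
H=(P[...,2]>0.012)
hb=big(H&(h[...,2]>60),(235,120,410,350)); 
wm=big(((h[...,1]<25)&(h[...,2]>120))|m|((h[...,1]<40)&H),(235,120,410,350))
for name,M in(("depth",hb),("color",wm)):
  for rows,z in((range(245,310,3),.0255),(range(150,230,3),.022)):
    L=np.array([[np.flatnonzero(M[v])[0],v] for v in rows]);Rr=np.array([[np.flatnonzero(M[v])[-1],v] for v in rows])
    a=onz(R,o,L,z);b=onz(R,o,Rr,z)
    fa=np.polyfit(a[:,0],a[:,1],1);fb=np.polyfit(b[:,0],b[:,1],1)
    print(name,"slopes",fa[0],fb[0],"y at x=.56",np.polyval(fa,.56),np.polyval(fb,.56))
  cols=range(262,390,8); N=np.array([[u,np.flatnonzero(M[:,u])[0]] for u in cols]);F=np.array([[u,np.flatnonzero(M[:,u])[-1]] for u in cols])
  print(" near",np.round(onz(R,o,N,.022)[:,0],4)," far",np.round(onz(R,o,F,.03)[:,0],4))
c,P,R,o,h=prep("wrest")
m=big(h[...,2]<45,(300,120,335,255)); p=P[m]; 
d=p-np.median(p,0); p=p[np.abs(d[:,2])<.06]
y=np.polyfit(p[:,0],p[:,1],1); z=np.polyfit(p[:,0],p[:,2],1)
print("handle yaw slope",y[0],"z slope deg",np.degrees(np.arctan(z[0])),"x range",np.percentile(p[:,0],[0.5,99.5]),"mid",p.mean(0),"at .44",np.polyval(y,.44),np.polyval(z,.44))
m=big(((h[...,1]<60)&(h[...,2]<175))&(P[...,2]>0.002)|(h[...,2]<45),(260,95,370,260)); vu=np.argwhere(m); 
cor=np.array([[277,110],[352,106],[355,242],[287,248]]); qc=onz(R,o,cor,.006); print("rest corners",np.round(qc,4).tolist(),"mean",qc.mean(0))
q=onz(R,o,vu[:,::-1],.006); print("rest rect",cv2.minAreaRect((q[:,:2]*1000).astype(np.float32)))
```

```text
carrier ((554.46484375, 225.83070373535156), (64.58189392089844, 102.353759765625), 2.834855079650879) zdepth 0.02408362813988224
bench z 0.0025968007736562604 [0.60731281 0.1332886  0.00122562] deck z 0.019297846714843303
depth slopes 0.03756111740827529 0.05019247748634098 y at x=.56 0.16307105344656464 0.2854332987864935
depth slopes 0.04107507191875314 0.03054413827495178 y at x=.56 0.16342584084311856 0.285637936530453
 near [0.5113 0.5258 0.5097 0.5105 0.5251 0.5251 0.5242 0.5242 0.5242 0.5234
 0.5234 0.5225 0.5225 0.5072 0.5216 0.5749]  far [0.65   0.6907 0.6907 0.6907 0.6917 0.6917 0.6917 0.6895 0.6885 0.6885
 0.6885 0.6896 0.6897 0.6897 0.6876 0.6866]
color slopes 0.03658250433929687 0.07772180693745313 y at x=.56 0.16292478180915548 0.2866242219142399
color slopes 0.04107507191875314 0.04408414765044062 y at x=.56 0.16342584084311856 0.2862003307710735
 near [0.5029 0.5021 0.5021 0.5021 0.5013 0.5013 0.5005 0.5005 0.5005 0.5005
 0.4997 0.4997 0.4997 0.4988 0.4988 0.4988]  far [0.651  0.6918 0.6907 0.6907 0.6917 0.6982 0.6917 0.6895 0.6896 0.6885
 0.6885 0.6896 0.6897 0.6897 0.6876 0.6877]Traceback (most recent call last):
  File "<stdin>", line 28, in <module>
  File "<stdin>", line 8, in big
    return _wrapfunc(a, 'argmax', axis=axis, out=out, **kwds)
    return bound(*args, **kwds)
ValueError: attempt to get argmax of an empty sequence
```

Run:
```python
from h import *
import pickle
w=pickle.load(open("w.pkl","rb"))
c,T=w["wrest"]; P,R,o=points(c,T); h=cv2.cvtColor(c["color"],cv2.COLOR_RGB2HSV); V=h[...,2]
print(V[200,300:336],V[140,305:330],V[235,305:335], V[180,338:350])
m=np.zeros(V.shape,bool); m[120:262,302:334]=V[120:262,302:334]<60
n,l,s,_=cv2.connectedComponentsWithStats(m.astype(np.uint8)); m=l==1+np.argmax(s[1:,4]); print(s[1:])
vu=np.argwhere(m)
# top-face plane ray casting: centre column per row -> depth
rows=[v for v in range(160,228,4)]
C=np.array([P[v,np.flatnonzero(m[v])].mean(0) for v in rows])
y=np.polyfit(C[:,0],C[:,1],1); z=np.polyfit(C[:,0],C[:,2],1)
print("yaw",y,"pitch",np.degrees(np.arctan(z[0])),"y@.44",np.polyval(y,.44),"z@.44",np.polyval(z,.44))
v0,v1=vu[:,0].min(),vu[:,0].max()
for v in(v0,v0+3,v1-3,v1): print(v,np.flatnonzero(m[v])[[0,-1]],P[v,np.flatnonzero(m[v])].mean(0))
b=V[280:350,295:355]; 
cor=np.array([[277,110],[352,106],[355,242],[287,248]]); r=R[cor[:,1],cor[:,0]]; q=o+r*((.006-o[2])/r[:,2:3]); print(np.round(q,4).tolist(),q.mean(0))
# blade corners in the depth image
tip=np.array([[325,352],[325,340],[325,320],[325,300]]); print([np.round(P[v,u],4).tolist() for u,v in tip])
bm=(P[285:370,295:360,2]>.04); ys=np.argwhere(bm)+[285,295]; bp=P[ys[:,0],ys[:,1]]
print("blade x",np.percentile(bp[:,0],[1,50,99]),"y",np.percentile(bp[:,1],[1,50,99]))
```

```text
[128 128 128 126 126 129 128 128 129 119  77  53  54  55  58  54  57  55
  59  57  61  59  57  57  56  57 114 176 173 170 168 168 167 168 171 170] [103 105  92  57  52  57  57  53  56  57  56  56  58  59  61  61  59  54
  77 107 130 149 115 116 119] [122 114 100  90 108 113 107  55  58  58  61  62  60  60  62  62  60  62
  63  63  64  66  67 115 164 115 101 122 180 191] [172 179 191 193 196 195 194 196 198 195 196 196]
[[ 308  130   18  121 1206]
 [ 323  210    3    7   10]
 [ 320  216    2    3    4]
 [ 323  216    1    1    1]
 [ 324  218    3    3    4]
 [ 322  220    1    1    1]
 [ 319  226    4    2    4]
 [ 316  229    1    1    1]
 [ 320  229    1    1    1]
 [ 326  229    1    1    1]
 [ 318  230    1    1    1]
 [ 317  236    1    1    1]
 [ 318  240    2    2    2]
 [ 327  248    1    2    2]]
yaw [-0.01250361 -0.04966598] pitch 21.760630343720194 y@.44 -0.055167572961853824 z@.44 0.056416167933727224
130 [312 319] [ 0.39552961 -0.05555259  0.0277872 ]
133 [308 321] [ 0.3980872  -0.05710287  0.02953142]
247 [313 316] [ 0.48742504 -0.05662043  0.08036901]
250 [314 319] [ 0.48979976 -0.05485538  0.08094468]
[[0.3776, -0.0917, 0.006], [0.374, -0.0225, 0.006], [0.5043, -0.0169, 0.006], [0.5107, -0.0849, 0.006]] [ 0.44167133 -0.05399361  0.006     ]
[[0.5837, -0.0475, 0.081], [0.5744, -0.0474, 0.0764], [0.5592, -0.0474, 0.0677], [0.5438, -0.0474, 0.0587]]
blade x [0.52903923 0.56002704 0.58591529] y [-0.06539992 -0.04824257 -0.0297141 ]
```

```bash
cat >> h.py <<'E'
G=np.array([.4465,-.0537,.048]); YR=.048; PR=np.radians(30)
def tcp_grip(g,yaw,pitch):
    L=Rz(yaw)@Ry(-pitch); return np.asarray(g)-.019*L[:,2]
OFF=np.array([.140,0,-.041])   # tip from grip, lifter axes
def tcp_tip(tip,yaw,pitch):
    L=Rz(yaw)@Ry(-pitch); return tcp_grip(np.asarray(tip)-L@OFF,yaw,pitch)
def lz(yaw,pitch): return (Rz(yaw)@Ry(-pitch))[:,2]
E
python3 - <<'E'
from h import *
import pickle
n=lz(YR,PR); t=tcp_grip(G,YR,PR); R=Rt(YR,PR,True)
goto(t+.09*n,R); print(get_t())
print(move_l(t,.12,until_force=6)); print(get_t(),t,get_tcp_pos(),get_contact_force())
set_gripper(0.0,60); print(get_t(),"w",get_gripper_width(),get_finger_force(),get_contact_force())
move_l(t+.08*n,.12); print(get_t(),get_gripper_width(),get_contact_force())
# level, blade at tip target in front of the bay, high
Y=.045
goto(tcp_tip([.45,.222,.12],Y,0),Rt(Y,0,True)); print(get_t(),get_tcp_pos())
pickle.dump({"top":save("top","pics/top1.png"),"scene":save("scene","pics/scene1.png")},open("c1.pkl","wb"))
c=camera("top"); P,_,_=points(c)
x0,y0=.35,.222
m=(P[...,2]>.09)&(P[...,2]<.14)&(np.abs(P[...,1]-.222)<.04)&(P[...,0]>.36)&(P[...,0]<.5); p=P[m]
print(m.sum(),"x",np.percentile(p[:,0],[1,50,97,99.5]),"y",np.percentile(p[:,1],[2,50,98]),"z",np.percentile(p[:,2],[5,50,95]))
f=p[p[:,0]>np.percentile(p[:,0],99.5)-.06]
A=np.c_[f,np.ones(len(f))]; print("plane z=ax+by+c", np.linalg.lstsq(np.c_[f[:,:2],np.ones(len(f))],f[:,2],rcond=None)[0])
E
```

```text
5.6917
False
6.5917 [ 0.45598906 -0.05324418  0.03154552] [ 0.45650109 -0.05328624  0.03181121] [ 0.08294458 -0.40553344  0.69811713]
6.9417 w 0.01300757653254089 58.80483090877533 [-3.92548858  0.16610155  7.70806391]
7.7583 0.012973720802653887 [-0.27533302  0.31623247 -0.86053986]
8.8833 [0.30997235 0.21502669 0.14114299]
825 x [0.37830655 0.41497157 0.44577446 0.44745924] y [0.19960631 0.21671639 0.23431661] z [0.1163477  0.11920747 0.13002592]
plane z=ax+by+c [-0.00817064 -0.01186071  0.12504936]
```

Run:
```python
from h import *
Y=.045; R=Rt(Y,0,True)
def tip(x,z,y0=.2246): return tcp_tip([x,y0+.043*(x-.56),z],Y,0)
goto(tip(.485,.05),R)
print(move_l(tip(.485,.012),.08,until_force=4),get_contact_force(),get_t())
print(move_l(tip(.537,.012),.06,until_force=3),get_contact_force(),get_t(),get_tcp_pos()-tip(.537,.012))
c=save("scene","pics/s2.png")
im=cv2.imread("pics/s2.png")[220:330,160:320]; cv2.imwrite("pics/s2c.png",cv2.resize(im,None,fx=5,fy=5,interpolation=cv2.INTER_CUBIC))
```

```text
False [ 0.10451693 -0.18221132 -0.950265  ] 10.0667
False [-0.31497913 -0.86833601  0.9358942 ] 11.0833 [-0.00061793 -0.00026229 -0.00016858]
```

View pics/s2c.png

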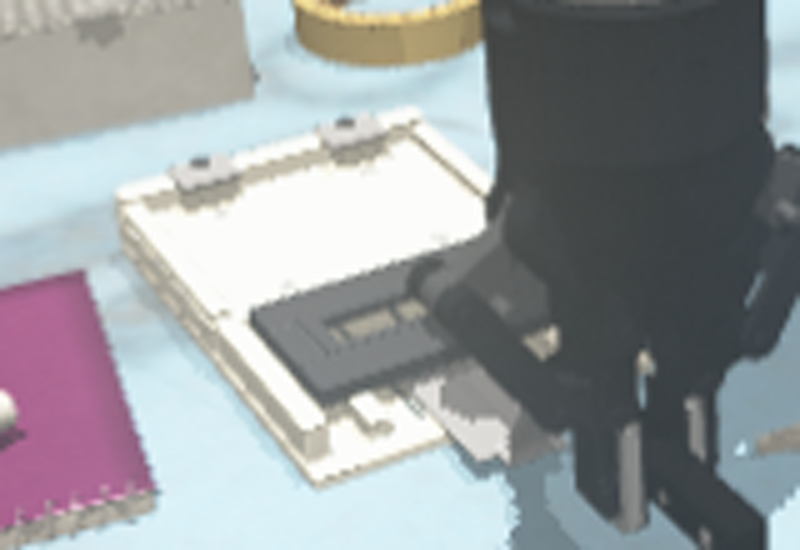

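The crop shows the blade entering under the carrier's near edge at about (430,390), with the carrier still flat on its ribs. Now I'll raise it along an arc.

```bash
cat >> h.py <<'E'
Y=.045
def tip(x,z,y0=.2246): return tcp_tip([x,y0+.043*(x-.56),z],Y,0)
def arc(th,r=.054,xp=.591): th=np.radians(th); return tip(xp-r*np.cos(th),.015+r*np.sin(th))
E
python3 - <<'E'
from h import *
import pickle
for th in (0,12,24,36,48):
    s=move_l(arc(th),.06,until_force=15); print(th,s,np.round(get_contact_force(),2),round(get_t(),2))
c=save("scene","pics/s3.png")
im=cv2.imread("pics/s3.png")[200:330,160:320]; cv2.imwrite("pics/s3c.png",cv2.resize(im,None,fx=4,fy=4,interpolation=cv2.INTER_CUBIC))
E
```

```text
0 False [-0.31 -0.17 -0.89] 11.38
12 False [-0.37 -0.2  -1.23] 11.72
24 False [ 0.28 -0.41 -0.86] 12.07
36 False [ 0.29 -0.36 -1.36] 12.41
48 False [ 0.41  0.47 -1.08] 12.75
```

View pics/s3c.png

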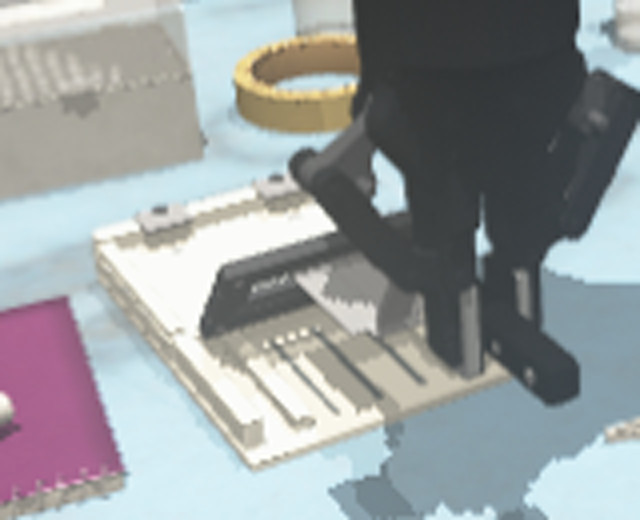

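The carrier (edge about (205,330) to its top rim at (225,265)) is tilted around 50° on the blade with its far edge at the step. Continuing over.

Run:
```python
from h import *
for th in (60,70,80,90):
    s=move_l(arc(th),.05,until_force=15); print(th,s,np.round(get_contact_force(),2),round(get_t(),2))
for k in (.006,.012,.018,.025):
    s=move_l(tip(.591+k,.069-k*.2),.04,until_force=15); print(k,s,np.round(get_contact_force(),2),round(get_t(),2))
dwell(.2)
c=save("scene","pics/s4.png")
im=cv2.imread("pics/s4.png")[200:330,160:320]; cv2.imwrite("pics/s4c.png",cv2.resize(im,None,fx=4,fy=4,interpolation=cv2.INTER_CUBIC))
```

```text
60 False [-1.09 -0.82 -1.32] 13.18
70 False [-0.14  0.06 -2.15] 13.52
80 False [-1.55  0.27 -0.95] 13.86
90 False [-0.23  0.61 -0.84] 14.2
0.006 False [ 0.51 -0.35 -0.84] 14.5
0.012 False [-1.19  0.72 -1.36] 14.8
0.018 False [ 0.37 -0.35 -0.83] 15.1
0.025 False [ 0.34 -0.8  -1.96] 15.43
```

View pics/s4c.png

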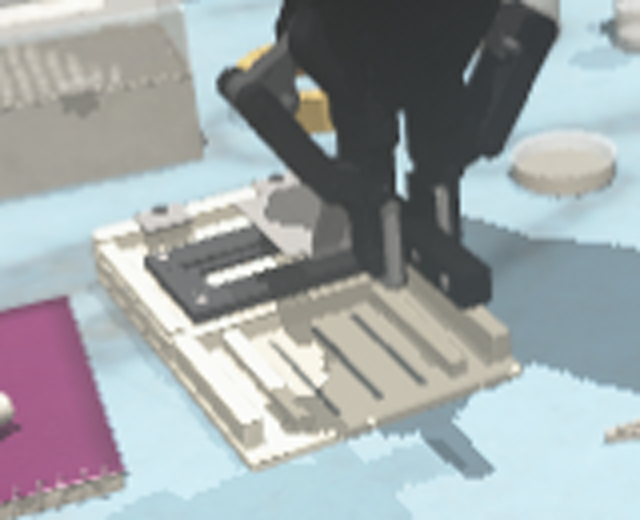

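The picture shows the carrier flat on the deck with its recess up, lying between the cheeks with its near edge at the step, (190,315) to (360,265). Next: back off, come down behind it and push home.

Run:
```python
from h import *
move_l(tip(.600,.075),.12); move_l(tip(.560,.06),.12); move_l(tip(.560,.0225),.1,until_force=5)
print(get_t(),get_contact_force())
s=move_l(tip(.605,.0225),.06,until_force=6); print(s,get_tcp_pos()-tip(.605,.0225),get_t())
s=move_l(tip(.645,.0225),.03,until_force=6); dwell(.1)
print(s,"tip x", .645+(np.array(get_tcp_pos())-tip(.645,.0225))[0],get_contact_force(),get_t())
c=save("scene","pics/s5.png"); 
im=cv2.imread("pics/s5.png")[200:330,160:320]; cv2.imwrite("pics/s5c.png",cv2.resize(im,None,fx=4,fy=4,interpolation=cv2.INTER_CUBIC))
```

```text
17.0167 [-0.04009505  0.15374278 -0.47483581]
False [-0.00038888 -0.00019233 -0.00017098] 17.9167
True tip x 0.6175318813486739 [-0.36096572 -0.21749441 -0.53876587] 18.6833
```

View pics/s5c.png

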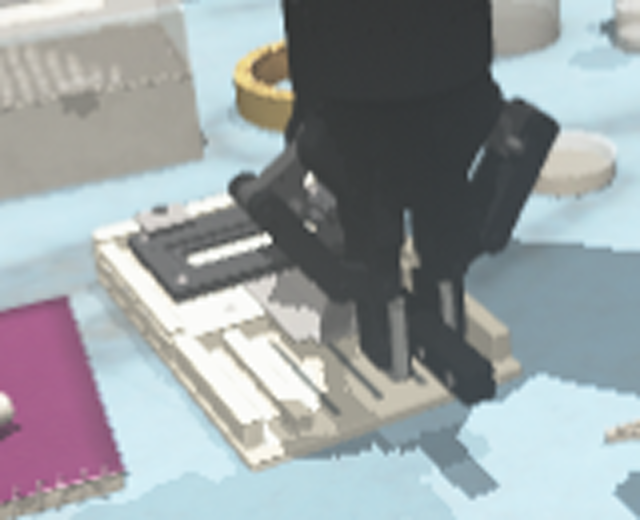

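The carrier is against or near the tabs but may be a few mm short; I'll push again with a higher limit.

Run:
```python
from h import *
for F in (8,12,12):
    s=move_l(tip(.645,.0225),.03,until_force=F); print(s,"tip x", .645+(np.array(get_tcp_pos())-tip(.645,.0225))[0],np.round(get_contact_force(),2),get_t(),get_gripper_width()); dwell(.1); print(np.round(get_contact_force(),2))
c=save("top","pics/t6.png"); P,R,o=points(c); h=cv2.cvtColor(c["color"],cv2.COLOR_RGB2HSV)
cv2.imwrite("pics/t6c.png",cv2.resize(cv2.imread("pics/t6.png")[170:290,190:310],None,fx=5,fy=5,interpolation=cv2.INTER_CUBIC))
```

```text
True tip x 0.6183099517003672 [-0.07  0.28  1.55] 19.1083 0.013285742121016946
[-0.5   0.95  2.02]
True tip x 0.6180783859031687 [-2.49  0.1   3.47] 19.5833 0.012947460544072078
[-1.14 -0.44  2.51]
True tip x 0.6178503536811969 [-1.7  -0.51  4.87] 20.0667 0.012719969092542907
[-1.75 -0.35  4.21]
```

View pics/t6c.png

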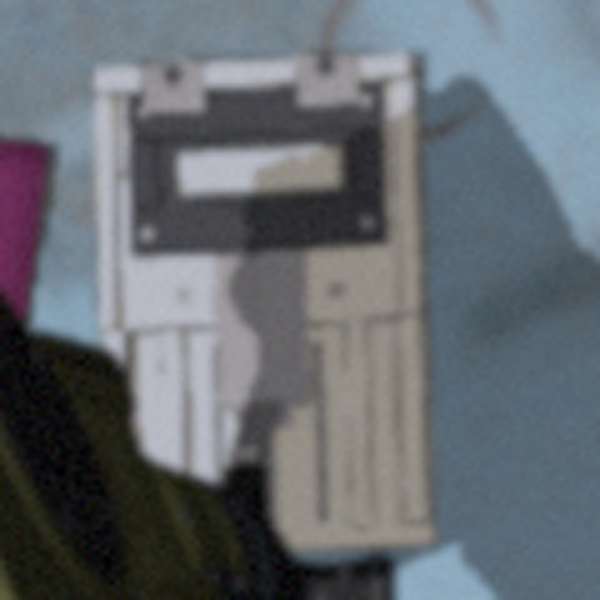

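The top crop shows the carrier square on the deck with both tabs over its far rim (tabs at (172,90) and (325,85)). Its near edge at row 247 is about 30 mm past the step (row 325), so it is home. Next: retreat and check the lifter in the grip at the same reference pose.

Run:
```python
from h import *
move_l(tip(.575,.0235),.08); move_l(tip(.54,.12),.15)
goto(tcp_tip([.45,.222,.12],Y,0),Rt(Y,0,True)); print(get_t(),get_contact_force())
c=camera("top"); P,R,o=points(c)
m=(P[...,2]>.09)&(P[...,2]<.14)&(np.abs(P[...,1]-.222)<.04)&(P[...,0]>.36)&(P[...,0]<.5); p=P[m]
print(m.sum(),"x",np.percentile(p[:,0],[1,50,97,99.5]),"y",np.percentile(p[:,1],[2,50,98]),"z",np.percentile(p[:,2],[5,50,95]))
f=p[p[:,0]>np.percentile(p[:,0],99.5)-.06]
print(np.linalg.lstsq(np.c_[f[:,:2],np.ones(len(f))],f[:,2],rcond=None)[0])
# carrier vs board from top
h=cv2.cvtColor(c["color"],cv2.COLOR_RGB2HSV); k=np.zeros(h.shape[:2],np.uint8); k[180:225,205:282]=h[180:225,205:282,2]<105
n,l,s,_=cv2.connectedComponentsWithStats(k); mm=l==1+np.argmax(s[1:,4]); r=R[mm]; q=o+r*((.027-o[2])/r[:,2:3])
print("carrier",cv2.minAreaRect((q[:,:2]*1000).astype(np.float32)),np.percentile(P[mm][:,2],[10,50,90]))
cv2.imwrite("pics/t7c.png",cv2.resize(c["color"][170:290,190:310,::-1],None,fx=5,fy=5,interpolation=cv2.INTER_CUBIC))
```

```text
22.1833 [ 1.14450032  0.07165203 -2.23412034]
819 x [0.37820463 0.41499503 0.44579115 0.44752079] y [0.20096859 0.21822977 0.23569516] z [0.11832079 0.12106761 0.12813252]
[ 0.01497257 -0.00427878  0.11556908]
carrier ((648.7189331054688, 224.287109375), (63.47081756591797, 99.3392333984375), 2.558135747909546) [0.02294943 0.02626325 0.02897172]
```

Run:
```python
from h import *
c=camera("top"); P,R,o=points(c); g=cv2.cvtColor(c["color"],cv2.COLOR_RGB2GRAY)
T=np.array(c["world_from_camera"]); f=240/np.tan(np.radians(c["vertical_fov"])/2); K=np.array([[f,0,c["cx"]],[0,f,c["cy"]],[0,0,1]])
def pix(X):
    p=(X-T[:3,3])@T[:3,:3]; p=p*[1,-1,-1]; return cv2.projectPoints(p,np.zeros(3),np.zeros(3),K,np.array(c["dist_coeffs"]))[0][:,0]
cth=.043; ex=np.array([np.cos(cth),np.sin(cth),0]); ey=np.array([-ex[1],ex[0],0])
xs=np.arange(-.050,.056,.001)
for yr,z in(((-.012,.012),.027),((-.046,-.043),.022)):
    I=[]
    for yy in np.linspace(*yr,9):
        X=np.array([.6487,.2243,z])+np.outer(xs,ex)+yy*ey; p=pix(X).astype(np.float32)
        I.append(cv2.remap(g,p[:,0].copy(),p[:,1].copy(),cv2.INTER_LINEAR).ravel())
    print(yr,"far side:",list(zip((xs[76:]*1000).round().astype(int).tolist(),np.mean(I,0)[76:].astype(int).tolist())))
for yr in ((.02,.035),):
    xs=np.arange(-.085,-.025,.001); I=[]
    for yy in np.linspace(*yr,9):
        p=pix(np.array([.6487,.2243,.019])+np.outer(xs,ex)+yy*ey).astype(np.float32); I.append(cv2.remap(g,p[:,0].copy(),p[:,1].copy(),cv2.INTER_LINEAR).ravel())
    print("near:",list(zip((xs*1000).round().astype(int).tolist(),np.mean(I,0).astype(int).tolist())))
```

```text
(-0.012, 0.012) far side: [(26, 63), (27, 63), (28, 63), (29, 67), (30, 75), (31, 89), (32, 106), (33, 124), (34, 140), (35, 153), (36, 161), (37, 164), (38, 165), (39, 164), (40, 160), (41, 152), (42, 142), (43, 129), (44, 118), (45, 114), (46, 112), (47, 113), (48, 115), (49, 115), (50, 115), (51, 115), (52, 115), (53, 116), (54, 116), (55, 116), (56, 116)]
(-0.046, -0.043) far side: [(26, 88), (27, 88), (28, 81), (29, 75), (30, 73), (31, 74), (32, 87), (33, 102), (34, 122), (35, 139), (36, 150), (37, 159), (38, 163), (39, 164), (40, 163), (41, 159), (42, 151), (43, 142), (44, 131), (45, 123), (46, 124), (47, 126), (48, 128), (49, 130), (50, 130), (51, 130), (52, 129), (53, 129), (54, 130), (55, 130), (56, 130)]
near: [(-85, 149), (-84, 150), (-83, 150), (-82, 151), (-81, 151), (-80, 151), (-79, 152), (-78, 152), (-77, 152), (-76, 152), (-75, 152), (-74, 153), (-73, 154), (-72, 153), (-71, 153), (-70, 153), (-69, 153), (-68, 154), (-67, 155), (-66, 156), (-65, 156), (-64, 155), (-63, 151), (-62, 145), (-61, 140), (-60, 137), (-59, 139), (-58, 149), (-57, 157), (-56, 163), (-55, 165), (-54, 166), (-53, 166), (-52, 165), (-51, 164), (-50, 162), (-49, 161), (-48, 159), (-47, 158), (-46, 158), (-45, 160), (-44, 161), (-43, 163), (-42, 165), (-41, 165), (-40, 165), (-39, 166), (-38, 166), (-37, 166), (-36, 166), (-35, 164), (-34, 161), (-33, 152), (-32, 140), (-31, 119), (-30, 97), (-29, 81), (-28, 68), (-27, 64), (-26, 62)]
```

All consistent with home (near edge 28–29 mm past the step, moved 92.5 mm). Returning the lifter.

Run:
```python
from h import *
n=lz(YR,PR); t=tcp_grip(G,YR,PR); p=PR-.02; R=Rt(YR,p,True); t2=tcp_grip(G,YR,p)
move_l(np.array(get_tcp_pos())+[0,0,.06],.15)
goto(t2+.09*n,R); print(get_t())
print(move_l(t2+.015*n,.12,until_force=8)); print(move_l(t2+.0005*n,.04,until_force=8),get_contact_force(),get_tcp_pos()-t2,get_t())
set_gripper(.04); dwell(.2)
move_l(np.array(get_tcp_pos())+.09*n,.12); 
goto([.36,-.2,.3],Rt(-.3,0,True)); print(get_t())
c=save("top","pics/t8.png"); P,_,_=points(c)
m=(P[...,2]>.04)&(np.abs(P[...,1]+.05)<.04)&(P[...,0]>.52)&(P[...,0]<.62); p=P[m]
print("blade",np.percentile(p[:,0],[1,50,99]),np.percentile(p[:,1],[1,50,99]),p[:,2].max())
import pickle
P0,_,_=points(pickle.load(open("c0.pkl","rb"))["top"]); m=(P0[...,2]>.04)&(np.abs(P0[...,1]+.05)<.04)&(P0[...,0]>.52)&(P0[...,0]<.62); p=P0[m]
print("was",np.percentile(p[:,0],[1,50,99]),np.percentile(p[:,1],[1,50,99]),p[:,2].max())
cv2.imwrite("pics/t8c.png",cv2.resize(cv2.imread("pics/t8.png")[165:355,190:440],None,fx=3,fy=3,interpolation=cv2.INTER_CUBIC))
```

```text
23.9917
False
True [-2.57768221  0.30787045  5.54500214] [ 0.00047014 -0.00017704  0.00093162] 25.175
27.75
blade [0.52193251 0.55814167 0.58732833] [-0.06653973 -0.04878465 -0.03107322] 0.08585423528623204
was [0.52199734 0.55834944 0.58724062] [-0.06659756 -0.04889682 -0.03101971] 0.08650351980300275
```

View pics/t8c.png

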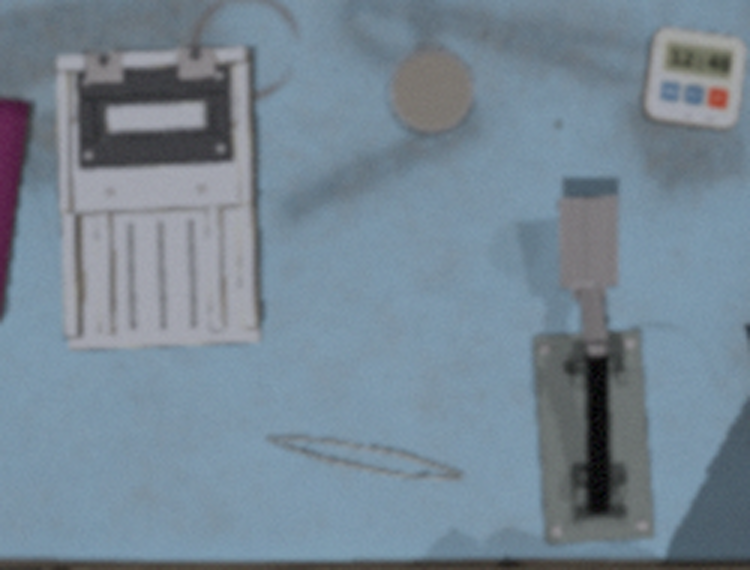

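The picture shows the carrier under both tabs (about (157,115)), the lifter back on its rest at (595,430), and the petri, timer and forceps where they were.

```bash
python3 -c "
from bench import *
print(sign_off(),get_t())"
```

```text
the job is handed in; nothing more can be done
the job is handed in; nothing more can be done
```

The job is handed in at about 28 s: by the camera images the carrier is recess up and home under both tabs, the lifter is back on its rest within about 1 mm, and the petri dish, timer and forceps look unmoved; `sign_off` returned no verdict.

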